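# Hold a bag clip gaping over the meal-plan card

## Robot

A 6-joint arm with a two-finger parallel gripper is mounted at the origin on the work surface. World frame = base frame: x ahead of the robot, y to its left, z up, the work surface at z = 0. Lengths are in m, angles in rad, forces in N, time in s.
With the tool pointing down it reaches from about 0.4 to 0.925 m from the base axis. Payload 12.5 kg.
Tool frame: the origin (TCP) lies between the finger pads; the fingertips stand 17 mm ahead of it and the grasp point (between the pads) lies 2 mm behind it; z points along the fingers, y is the line along which they close (so a half turn about z gives the same grasp; the last joint's range is limited). The gripper opens to 95 mm and grips with 3 to 60 N. Pads are 20 mm wide; open, the fingers measure 119 mm over their backs; the gripper's body (75 mm by 180 mm) begins 59 mm behind the grasp point.
Start: joints at [-1.425, 0.491, 1.559, -0, 1.092, -0.106], TCP at [0.156, -0.605, 0.194] pointing down, gripper open.
Joint ranges: [-3.1, 3.1], [-0.84, 2.19], [0.05, 2.79], [-1.13, 4.28], [0.06, 2.93], [-2.69, 2.69]. Speed limits (rad/s): [2.22, 2.22, 2.79, 3.14, 3.14, 3.14].

## Interface

Orientations are given as a rotation vector (axis times angle).
In Python, from rig import robot gives the robot as it stands.
- The arm moves only by the tool servo_tool, never from a script. Its argument "motion" is one flat list of numbers, 6 for each row, row after row: the shift along the tool's x, y, z in cm, then the turn, a rotation vector about the tool's x, y, z in degrees. A call has 1 to 20 rows; each row shifts and turns the commanded pose from where the row before left it, along the tool's axes as they then stand; what a row does not reach is not made up. A row lasts 1/10 s, in which the tool goes at most 50 mm and 8.59 degrees, less where a joint would pass 70% of its speed; a pose out of reach is approached as far as the arm can. A call with a gripper value outside its range is refused whole. "gripper" is the closure, from -1 (fully open) to 1 (shut), so that 0 is half open, set as the call begins (left out, the last holds). The fingers move at their own pace and stop on an object; the grip force is fixed at half the most. Time passes only in rows, so rows that do not move let the fingers close. It gives the time, the measured TCP pose, the force, the opening and the grip force at its end, in the units of the state.
- robot.get_obs(): the state, without advancing time (a new reading comes with each control period).
- robot.get_image(name): name is "scene" or "top"; returns the picture (420x560x3 uint8, red, green, blue); there is no depth.
- robot.calibration(name): a dict with "camera_matrix" (3x3 intrinsics, pixels), "R" (3x3) and "t" (3): a world point X has camera coordinates R X + t. Camera axes: x right, y down, z forward; pixel columns grow to the right and rows downward; lengths in m; the calibration is good to about 2 mm. A picture is of the moment at which its call begins. calibration takes no time and is no camera call.
- robot.job_done(): hands the job in; it is judged then, once.
The state is a dict: "clock": time; "joints": joint angles; "qd": joint speeds; "joint_efforts": joint torques, N m; "tool_pos": TCP position; "eef_rot": TCP orientation; "contact_force": force on the tool from outside, world axes, zero at the start; "torque": the same for the moment, N m; "finger_gap": finger opening in m; "grip_force": force on a finger pad.
Only numpy, scipy, OpenCV 4.12 (cv2) and the standard library are available. Lean on these libraries where they do the work, as an engineer would, in place of code of your own. Each camera call takes 0.05 s, during which the arm holds its last target. There are 200 camera calls.

## Task

A big spring clip is parked on the rim of the open clear food tub: squeeze its two grips together so that the jaws open while it is still on the rim, and lift it off clear of the tub, still open. Then bring it over the middle of the top edge of the wider of the two standing cards and hold it there wide open, the jaws reaching well down on either side of the card without touching it, so that a shopping list can be slipped in; finish while still holding it like that. Leave the cards, the lidded box and the jar where they stand.

Things in the scene. Friction and masses are not known exactly. Their poses are not given: they have to be found in the camera images.
- clip: Spring clip (bag clip), steel with black grips, 70 g, jaws down, pinched on a wall of the tub. Two arms pivot on a coil axle; origin = middle of the axle. x = along the axle and the wall, y = across (the line to squeeze along), z = up at the start. 40 mm wide along x; jaws reach 45 mm below the axle. The frame belongs to the -y arm: it tilts about x by half the spread. Works alike turned half round.
- grip_a (a point): Middle of the outer face of the clip's grip pad on the -y side: pad 36 mm wide (x), 28 mm tall. Shut, the pads lean out 16 degrees each, middles 36 mm above the axle, 54 mm apart over the outer faces (62 at the top); fully squeezed they are upright and parallel, middles 42 mm above the axle, 32 mm over the faces.
- grip_b (a point): The same on the other grip pad (+y side). The spring resists with about 6 N on each pad at first and 10 N fully squeezed; a grip of 20 N or more brings it firmly to its stop.
- spread (a joint): Angle by which the clip is opened (rad): 0 = pinched on the 4 mm wall, 0.56 = the stop, fully squeezed, jaws then about 28 mm apart. Jaw gap = about 4 mm + 45 mm x angle.
- jaw_a (a point): Lower end of the clip's jaw on the -y side, middle of its inner face (45 mm below the axle when shut).
- jaw_b (a point): Lower end of the clip's other jaw (+y side), middle of its inner face.
- tub: Open clear plastic food tub with some tomatoes inside, fixed to the counter: 140 x 140 mm, 90 mm high, walls 4 mm; origin under its centre. The clip sits on the wall at its -x side, jaws reaching 32 mm below the rim, axle 13 mm above it.
- wide_card: The wider card: a stiff 4 mm meal-plan card, 120 mm wide, standing upright in a bamboo foot 60 x 132 x 25 mm; loose, 0.8 kg. Origin under the middle of the foot; x = through the card, y = along the card's top edge, z = up. The card's top edge is 140 mm above the counter.
- wide_card_edge (a point): Middle of the top edge of the wider card, 140 mm above the counter; same axes as its body.
- narrow_card: The narrower card, 60 mm wide, in a foot 60 x 72 x 25 mm, otherwise the same (top edge 140 mm up, 0.8 kg). Not to be used; the two stand in either of two places. Origin under the middle of the foot, same axes.
- lunchbox: Closed food box with a red lid, 118 x 118 x 61 mm, bystander. Origin under its centre.
- jar: Glass jar with a steel cap, 68 mm across, 100 mm high, bystander. Origin under its centre.
Not all that is in view belongs to the job. Of the things that look like the clip, the smaller one is meant. What is shaped like the wide_card but yellow is not meant.

How it is judged:
On the way, in this order (a step that is already met when the one before it is completed fails the run):
1. the clip is squeezed open (spread above 0.3 rad) while still on the tub's rim (value of joint spread above 0.3 rad and distance of clip from where it was at the start of the episode below 0.025 m), for 0.1 s.
2. the clip, still open, is lifted clear above the tub's rim (value of joint spread above 0.3 rad and height (world z) of each of jaw_a, jaw_b above 0.1 m), for 0.2 s.
At the end, for the whole second after the job is handed in: Still gripped, open over 0.3 rad, at rest, not touching the card: one jaw end each side of the wider card, over 4.5 mm from its mid plane, 10 to 40 mm below its edge; axle within 20 mm of the middle, 0.3 rad of the edge. Cards moved under 15 mm, tilted under 0.05 rad; box, jar under 20 mm (value of joint spread above 0.3 rad and ((x of jaw_a in the frame of wide_card_edge above 0.0045 m and x of jaw_b in the frame of wide_card_edge below -0.0045 m) or (x of jaw_b in the frame of wide_card_edge above 0.0045 m and x of jaw_a in the frame of wide_card_edge below -0.0045 m)) and z of jaw_a in the frame of wide_card_edge between -0.04 and -0.01 m and z of jaw_b in the frame of wide_card_edge between -0.04 and -0.01 m and y of clip in the frame of wide_card_edge between -0.02 and 0.02 m and angle between the x axis of clip and the y axis of wide_card, either way round below 0.3 rad and contact force between clip and wide_card below 0.2 N and contact force between the fingers and clip above 2 N and linear speed of clip below 0.03 m/s and angle between each of wide_card, narrow_card's own z axis and vertical below 0.05 rad and distance of each of wide_card, narrow_card from where it was at the start of the episode below 0.015 m and distance of each of lunchbox, jar from where it was at the start of the episode below 0.02 m); the arm keeps its last pose, push and grip.
It fails at once if the clip is dropped (height (world z) of clip below 0.06 m).
It fails at once if a card is shoved or knocked over (distance of any of wide_card, narrow_card from where it was at the start of the episode above 0.015 m or angle between any of wide_card, narrow_card's own z axis and vertical above 0.2 rad).
It fails at once if the lidded box or the jar is disturbed (distance of any of lunchbox, jar from where it was at the start of the episode above 0.02 m).
It also fails if it takes over 35 s, if anything falls off the work surface, if the arm or the gripper's body presses on something with over 40 N, if the wrist force passes 120 N, or if a joint passes its speed limit or range.

## Working session

There is one attempt and no reset: what is moved stays moved. The work goes in short steps, Python scripts to look and compute and a tool call to move; the robot and the scene stay as the last step left them, time stands still between calls to the robot, and variables do not carry over. Pictures are saved under pics/ and viewed, at most 10 in all, crops included, and the job is handed in when it is done.

Besides the shell and the picture viewer there is one more tool, called after "Request:" in YAML: its name, and indented under it one key for each argument. servo_tool: Moves the arm, as the interface text tells. Its arguments: {"type":"object","properties":{"motion":{"type":"array","items":{"type":"number"}},"gripper":{"type":"number"}},"required":["motion"]}

```bash
mkdir -p pics
python3 - <<'E'
from rig import robot
import cv2
for n in("scene","top"):
    im=robot.get_image(n); cv2.imwrite(f"pics/{n}0.png",im[:,:,::-1])
    c=robot.calibration(n); print(n,c["camera_matrix"].round(1).tolist(),(-c["R"].T@c["t"]).round(3),c["R"].round(3).tolist())
o=robot.get_obs();print(o["tool_pos"],o["eef_rot"],o["clock"],o["finger_gap"])
E
```

```text
scene [[533.3, 0.0, 276.5], [0.0, 533.3, 212.1], [0.0, 0.0, 1.0]] [1.089 0.754 0.722] [[-0.813, 0.582, -0.01], [0.329, 0.445, -0.833], [-0.48, -0.681, -0.553]]
top [[537.0, 0.0, 281.2], [0.0, 537.0, 196.4], [0.0, 0.0, 1.0]] [0.291 0.005 1.473] [[0.026, -1.0, 0.016], [-0.981, -0.028, -0.19], [0.19, -0.011, -0.982]]
[ 0.15569723 -0.60507058  0.19374048] [-3.11581891e+00 -3.94358043e-01  8.10129793e-05] 0.1 0.09527796387984268
```

View pics/scene0.png

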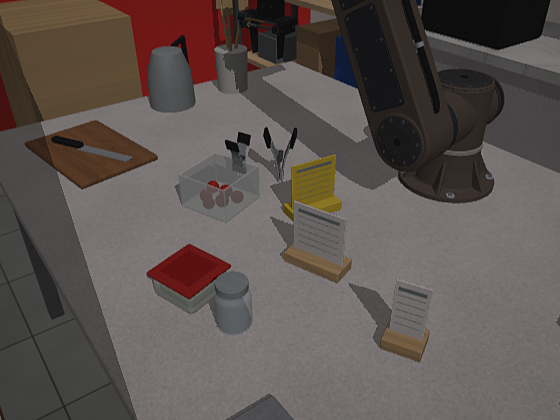

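View pics/top0.png

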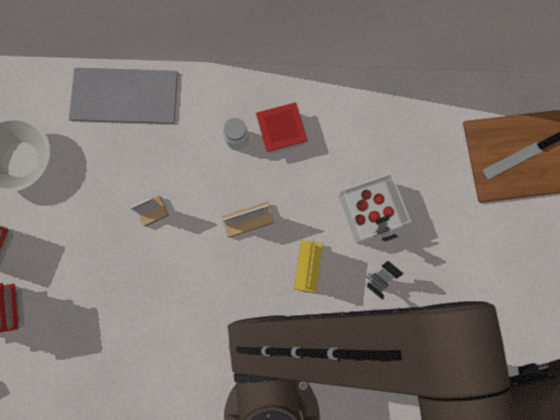

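The top view shows the tub at (375,208) with the target clip on its near wall at (385,229). The bigger decoy clip is at (384,280), the wide card at (247,215), the narrow card at (150,208) and the yellow decoy at (309,266). I'll zoom in.

Run:
```python
import cv2,numpy as np
t=cv2.imread("pics/top0.png");s=cv2.imread("pics/scene0.png")
a=cv2.resize(t[165:305,210:420],None,fx=3.8,fy=3.8,interpolation=cv2.INTER_CUBIC)
b=cv2.resize(s[120:285,170:360],None,fx=3.6,fy=3.6,interpolation=cv2.INTER_CUBIC)
cv2.imwrite("pics/ta.png",a);cv2.imwrite("pics/sb.png",b)
```

```text
(no output)
```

View pics/ta.png

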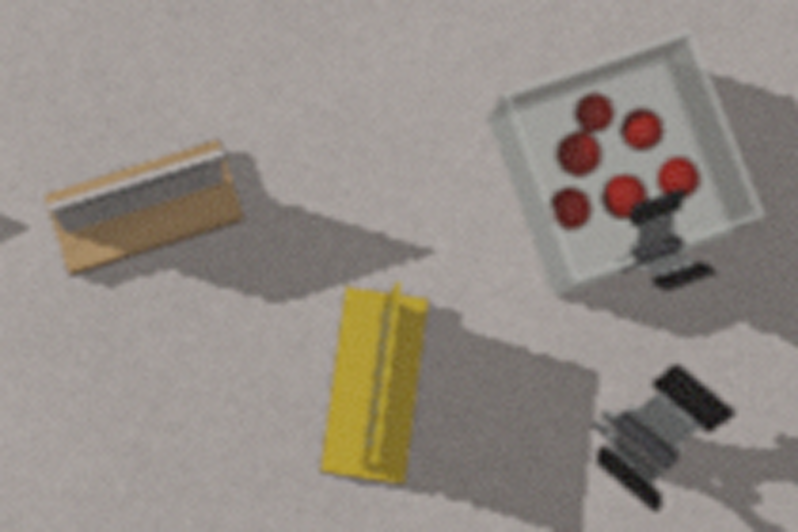

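View pics/sb.png

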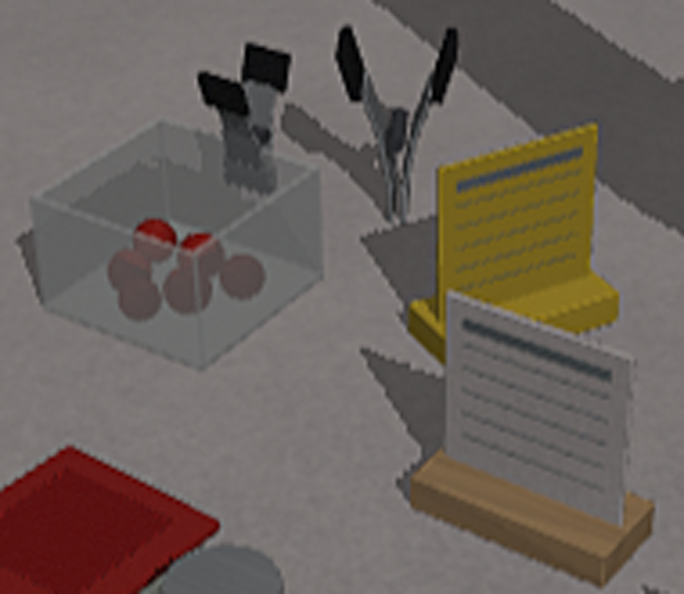

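The top crop shows the clip pads at about (657,207) and (684,275) and the white card edge running from (53,210) to (222,152). The scene crop shows the clip pads at about (223,92) and (267,68) and the card's top corners at (448,293) and (632,358). I'll measure these.

```bash
cat > h.py <<'E'
import numpy as np,cv2
from rig import robot
C={n:robot.calibration(n) for n in("scene","top")}
def ray(n,p):
    c=C[n];d=c["R"].T@np.linalg.solve(c["camera_matrix"],[p[0],p[1],1.]);return -c["R"].T@c["t"],d/np.linalg.norm(d)
def onz(n,p,z):
    o,d=ray(n,p);return o+d*(z-o[2])/d[2]
def tri(ps,pt):
    o1,d1=ray("scene",ps);o2,d2=ray("top",pt)
    s=np.linalg.lstsq(np.c_[d1,-d2],o2-o1,rcond=None)[0];a=o1+s[0]*d1;b=o2+s[1]*d2
    return (a+b)/2,np.linalg.norm(a-b)
def blobs(im,roi,th=55,amin=20):
    x0,y0,x1,y1=roi;m=(im[y0:y1,x0:x1].max(2)<th).astype(np.uint8)
    n,l,s,c=cv2.connectedComponentsWithStats(m)
    return [(c[i]+[x0,y0],s[i,4],s[i,:4].tolist()) for i in range(1,n) if s[i,4]>=amin]
E
python3 - <<'E'
from h import *
np.set_printoptions(precision=4,suppress=True)
t=cv2.imread("pics/top0.png");s=cv2.imread("pics/scene0.png")
for th in (40,50):
    bt=blobs(t,(370,205,405,245),th,10);bs=blobs(s,(222,128,258,158),th,10);print(th,bt,bs)
T=lambda x,y:(210+(x+.5)/3.8-.5,165+(y+.5)/3.8-.5); S=lambda x,y:(170+(x+.5)/3.6-.5,120+(y+.5)/3.6-.5)
cs=[onz("top",T(*p),.09) for p in((495,108),(688,38),(763,215),(562,292))]
for i in range(4):print("rim",cs[i],np.linalg.norm(cs[i]-cs[i-1]))
print("tub",np.mean(cs,0))
print("padA(+x)",tri(S(223,92),T(657,207)),"padB",tri(S(267,68),T(684,275)))
e=[onz("top",T(*p),.14) for p in((50,210),(222,151))];print("card top",e,np.linalg.norm(e[0]-e[1]),np.mean(e,0))
e=[onz("scene",S(*p),.14) for p in((448,292),(632,356))];print("card scene",e,np.linalg.norm(e[0]-e[1]),np.mean(e,0))
print(tri(S(448,292),T(222,151)),tri(S(632,356),T(50,210)))
E
```

```text
40 [(array([382.1613, 219.3548]), np.int32(31), [7, 11, 12, 7]), (array([389.1364, 237.0455]), np.int32(22), [13, 30, 13, 5])] [(array([237.8638, 141.8766]), np.int32(235), [3, 4, 26, 21])]
50 [(array([382.102 , 219.4898]), np.int32(49), [6, 11, 13, 8]), (array([389.3243, 237.2162]), np.int32(37), [13, 30, 14, 6])] [(array([237.5292, 142.6848]), np.int32(257), [3, 4, 26, 24])]
rim [ 0.5728 -0.1641  0.09  ] 0.13473931478111753
rim [ 0.6265 -0.2988  0.09  ] 0.14508191660740843
rim [ 0.5031 -0.3489  0.09  ] 0.13320396300797704
rim [ 0.4463 -0.2104  0.09  ] 0.1496865148897324
tub [ 0.5372 -0.2556  0.09  ]
padA(+x) (array([ 0.4993, -0.2661,  0.1402]), np.float64(0.0013168143728937243)) padB (array([ 0.4541, -0.2833,  0.1386]), np.float64(0.0004234401163591403))
card top [array([0.4856, 0.1354, 0.14  ]), array([0.5283, 0.0233, 0.14  ])] 0.11992434668418571 [0.5069 0.0793 0.14  ]
card scene [array([0.53 , 0.025, 0.14 ]), array([0.4895, 0.1349, 0.14  ])] 0.11717268626608857 [0.5097 0.08   0.14  ]
(array([0.5286, 0.0233, 0.1386]), np.float64(0.0001614645454119527)) (array([0.4869, 0.1344, 0.1385]), np.float64(0.0030497133140294503))
```

```bash
cat >> h.py <<'E'
from scipy.spatial.transform import Rotation as Ro
def goal(p,yaw):
    """tool-frame shift (cm) and turn (deg) to TCP p, tool y at world yaw (deg), z down"""
    o=robot.get_obs();R=Ro.from_rotvec(o["eef_rot"]);a=np.radians(yaw)
    y=[np.cos(a),np.sin(a),0];z=[0,0,-1];G=Ro.from_matrix(np.c_[np.cross(y,z),y,z])
    print("shift cm",(R.inv().apply(np.array(p)-o["tool_pos"])*100).round(2),"turn",np.degrees((R.inv()*G).as_rotvec()).round(1),"q",o["joints"].round(2),"t",o["clock"],"gap",o["finger_gap"])
E
python3 - <<'E'
from h import *
T=lambda x,y:(210+(x+.5)/3.8-.5,165+(y+.5)/3.8-.5); S=lambda x,y:(170+(x+.5)/3.6-.5,120+(y+.5)/3.6-.5)
print(tri(S(447,64),T(692,398)),tri(S(349,62),T(630,478)))
goal((.476,-.275,.25),21.5)
E
```

```text
(array([ 0.35023668, -0.26675571,  0.12598357]), np.float64(0.06666925591108373)) (array([ 0.34953766, -0.27385988,  0.11178037]), np.float64(0.06986731732291285))
shift cm [ 39.24 -23.99  -5.6 ] turn [ -0.   -0.  -97.1] q [-1.42  0.49  1.56 -0.    1.09 -0.11] t 0.1 gap 0.09527796387984268
```

Request:
servo_tool:
  motion: [2.8,-1.7,-0.4,0,0,0,2.8,-1.7,-0.4,0,0,0,2.8,-1.7,-0.4,0,0,0,2.8,-1.7,-0.4,0,0,0,2.8,-1.7,-0.4,0,0,0,2.8,-1.7,-0.4,0,0,0,2.8,-1.7,-0.4,0,0,0,2.8,-1.7,-0.4,0,0,0,2.8,-1.7,-0.4,0,0,0,2.8,-1.7,-0.4,0,0,0,2.8,-1.7,-0.4,0,0,0,2.8,-1.7,-0.4,0,0,0,2.8,-1.7,-0.4,0,0,0,2.8,-1.7,-0.4,0,0,0]
  gripper: -0.6

```text
clock: 1.5
tool_pos: [0.4768, -0.2759, 0.2502]
eef_rot: [-3.117, -0.394, 0.001]
contact_force: [-0.7, -1.4, -0.1]
finger_gap: 0.0761
grip_force: 0.0
```

Request:
servo_tool:
  motion: [0,0,0,0,0,-7.5,0,0,0,0,0,-7.5,0,0,0,0,0,-7.5,0,0,0,0,0,-7.5,0,0,0,0,0,-7.5,0,0,0,0,0,-7.5,0,0,0,0,0,-7.5,0,0,0,0,0,-7.5,0,0,0,0,0,-7.5,0,0,0,0,0,-7.5,0,0,0,0,0,-7.5,0,0,0,0,0,-7.5,0,0,0,0,0,-7.1,0,0,0,0,0,0,0,0,0,0,0,0]

```text
clock: 3.0
tool_pos: [0.476, -0.2771, 0.25]
eef_rot: [-1.772, -2.594, 0.0]
contact_force: [0.1, -0.9, -0.1]
finger_gap: 0.0758
grip_force: 0.0
```

Run:
```python
from h import *
goal((.476,-.275,.141),21.5)
for n in C: cv2.imwrite(f"pics/{n}1.png",robot.get_image(n)[:,:,::-1])
t=cv2.imread("pics/top1.png")[150:310,280:460];s=cv2.imread("pics/scene1.png")[60:220,170:350]
cv2.imwrite("pics/c1.png",np.hstack([cv2.resize(i,None,fx=2.2,fy=2.6) if 0 else cv2.resize(i,(400,356)) for i in(t,s)]))
```

```text
shift cm [ 0.19  0.08 10.9 ] turn [-0.  -0.  -0.2] q [-0.65  0.33  1.67 -0.    1.14 -1.02] t 3.0 gap 0.07583008755096839
```

View pics/c1.png

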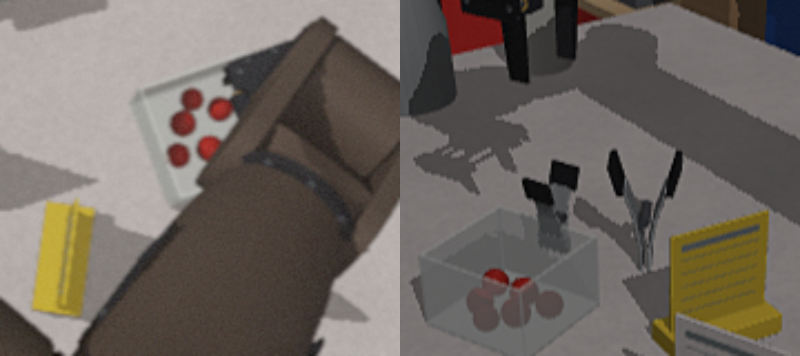

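The gripper hovers above the clip, and the fingertips at scene crop (518,78) and (567,57) line up with the clip pads at (538,190) and (565,175). Before going down I'll check the decoy's clearance with the pads paired the other way.

Run:
```python
from h import *
T=lambda x,y:(210+(x+.5)/3.8-.5,165+(y+.5)/3.8-.5); S=lambda x,y:(170+(x+.5)/3.6-.5,120+(y+.5)/3.6-.5)
print(tri(S(349,62),T(692,398)),tri(S(447,64),T(630,478)))
```

```text
(array([ 0.37636364, -0.29335606,  0.11662993]), np.float64(0.002880193968663284)) (array([ 0.32178411, -0.25077082,  0.11601782]), np.float64(0.0005374237994313526))
```

Request:
servo_tool:
  motion: [0.1,0.1,1.5,0,0,0,0.1,0,1.5,0,0,0,0,0,1.5,0,0,0,0,0,1.5,0,0,0,0,0,0,0,0,0]

```text
clock: 3.6
tool_pos: [0.4756, -0.2744, 0.1887]
eef_rot: [-1.768, -2.593, -0.0]
contact_force: [-0.4, 0.3, 0.1]
finger_gap: 0.0763
grip_force: 0.0
```

Run:
```python
from h import *
goal((.476,-.275,.141),21.5)
cv2.imwrite("pics/s2.png",robot.get_image("scene")[:,:,::-1])
s=cv2.imread("pics/s2.png")[70:220,180:330];cv2.imwrite("pics/c2.png",cv2.resize(s,(600,600),interpolation=cv2.INTER_CUBIC))
```

```text
shift cm [-0.08  0.02  4.77] turn [-0.1 -0.1 -0.1] q [-0.64  0.39  1.75 -0.    1.   -1.02] t 3.6 gap 0.07628739788221053
```

View pics/c2.png

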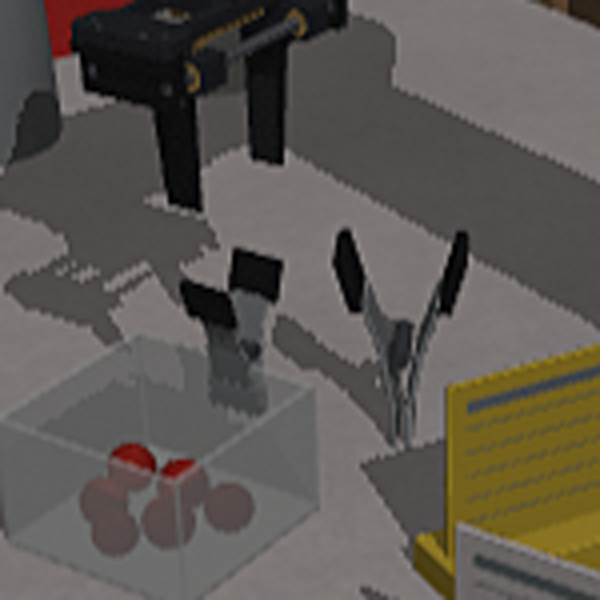

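The fingers straddle the clip pads along the squeeze line. The decoy's pad middles are at z≈0.12 and well clear, so I go down and squeeze.

Request:
servo_tool:
  motion: [0,0,1,0,0,0,0,0,1,0,0,0,0,0,1,0,0,0,0,0,1,0,0,0,0,0,0.7,0,0,0,0,0,0,0,0,0,0,0,0,0,0,0]

```text
clock: 4.35
tool_pos: [0.4764, -0.275, 0.1432]
eef_rot: [-1.767, -2.597, 0.0]
contact_force: [-0.2, -0.5, -0.5]
finger_gap: 0.0761
grip_force: 0.0
```

Request:
servo_tool:
  motion: [0,0,0,0,0,0,0,0,0,0,0,0,0,0,0,0,0,0,0,0,0,0,0,0,0,0,0,0,0,0,0,0,0,0,0,0,0,0,0,0,0,0,0,0,0,0,0,0,0,0,0,0,0,0,0,0,0,0,0,0]
  gripper: 1

```text
clock: 5.35
tool_pos: [0.4763, -0.2749, 0.1432]
eef_rot: [1.767, 2.597, -0.0]
contact_force: [0.4, 0.6, -0.1]
finger_gap: 0.0022
grip_force: 0.0
```

Run:
```python
from h import *
goal((.476,-.275,.27),21.5)
cv2.imwrite("pics/s3.png",robot.get_image("scene")[:,:,::-1])
s=cv2.imread("pics/s3.png")[80:210,190:320];cv2.imwrite("pics/c3.png",cv2.resize(s,(600,600),interpolation=cv2.INTER_CUBIC))
```

```text
shift cm [  0.    -0.03 -12.68] turn [-0.  0.  0.] q [-0.64  0.44  1.8  -0.    0.89 -1.02] t 5.35 gap 0.002162773086605816
```

View pics/c3.png

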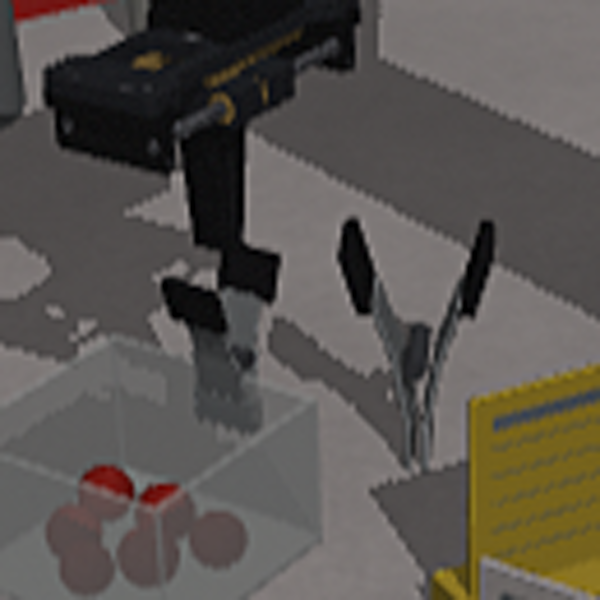

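The gripper shut on nothing: the fingertip ends at crop (215,245), behind or above the pads at (195,303) and (250,273). I'll check where the fingertip should project.

Run:
```python
from h import *
def proj(n,X):
    c=C[n];p=c["camera_matrix"]@(c["R"]@np.array(X)+c["t"]);return p[:2]/p[2]
for z in(.126,.143,.16):
    p=proj("scene",(.4763,-.2749,z));print(z,p,(p-[190,80])*600/130)
print("scene tip seen",190+215/4.615,80+245/4.615)
for nm,X in(("padA",(.4993,-.2661,.1402)),("padB",(.4541,-.2833,.1386))):print(nm,(proj("scene",X)-[190,80])*4.615,proj("top",X))
t,s=robot.get_image("top"),robot.get_image("scene")
print(onz("scene",(236.6,133.1),.126),onz("scene",(232.2,145.7),.139),onz("scene",(244.2,139.2),.139))
```

```text
0.126 [238.22517098 146.6465355 ] [222.57771221 307.59939459]
0.143 [237.87934558 140.43276402] [220.981595   278.92044933]
0.16 [237.52853624 134.12944124] [219.36247495 249.82819035]
scene tip seen 236.5872156013001 133.08775731310942
padA [193.17662942 301.13287017] [382.68584872 218.90766789]
padB [247.84757563 269.94496059] [389.59683873 237.05431229]
[ 0.43787779 -0.34386943  0.126     ] [ 0.4987004  -0.26561888  0.139     ] [ 0.45572228 -0.27845489  0.139     ]
```

Run:
```python
from h import *
t,s=robot.get_image("top")[:,:,::-1],robot.get_image("scene")[:,:,::-1]
a=cv2.resize(t[140:320,300:480],(400,400),interpolation=cv2.INTER_CUBIC);b=cv2.resize(s[20:180,180:340],(400,400),interpolation=cv2.INTER_CUBIC)
cv2.imwrite("pics/c4.png",np.clip(np.hstack([a,b])*1.6,0,255))
print(robot.get_obs()["joints"])
```

```text
[-6.43622315e-01  4.44762773e-01  1.80254632e+00 -5.26041764e-05
  8.94248938e-01 -1.01927651e+00][ WARN:0@0.836] global loadsave.cpp:1063 imwrite_ Unsupported depth image for selected encoder is fallbacked to CV_8U.
```

View pics/c4.png

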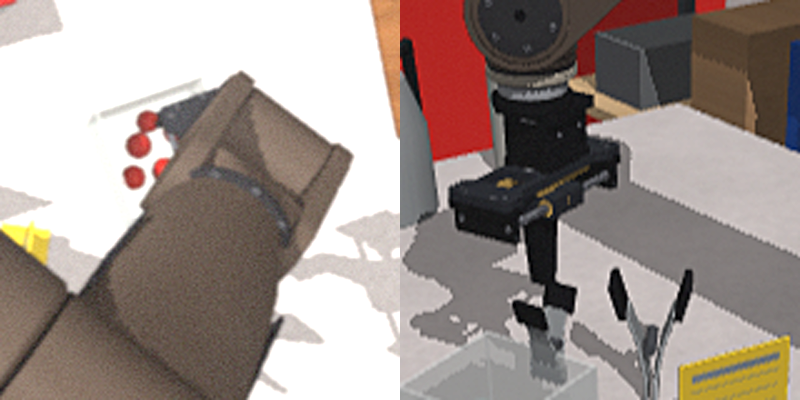

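Run:
```python
from h import *
print(tri((228,102),(372,189.5)),tri((202,91),(396.7,181.4)))
for z in(.2,.24,.28):print(z,onz("top",(372,189.5),z),onz("top",(396.7,181.4),z))
```

```text
(array([ 0.5399969 , -0.21062587,  0.28049263]), np.float64(0.010463952855210254)) (array([ 0.56364243, -0.26887863,  0.29154883]), np.float64(0.0030044383012875616))
0.2 [ 0.56143912 -0.22865534  0.2       ] [ 0.58335554 -0.28913983  0.2       ]
0.24 [ 0.55294997 -0.22130708  0.24      ] [ 0.57417799 -0.27989173  0.24      ]
0.28 [ 0.54446083 -0.21395881  0.28      ] [ 0.56500045 -0.27064362  0.28      ]
```

The body corners triangulate to the right xy but come out about 36–40 mm higher than reported, and so do the fingertips in both views. The real tip is therefore about 19 mm above the reported TCP height, so the fingers shut just over the pads. I'll reopen, go down 3.7 cm more and squeeze; a gap near 32 mm will confirm the grip.

Request:
servo_tool:
  motion: [0,0,0,0,0,0,0,0,0,0,0,0,0,0,0,0,0,0,0,0,0,0,0,0,0,0,0,0,0,0,0,0,0,0,0,0,0,0,0,0,0,0,0,0,0,0,0,0]
  gripper: -0.6

```text
clock: 6.4
tool_pos: [0.4763, -0.2749, 0.1432]
eef_rot: [1.767, 2.597, -0.0]
contact_force: [0.4, -0.7, -0.0]
finger_gap: 0.0591
grip_force: 0.0
```

Request:
servo_tool:
  motion: [0,0,0.8,0,0,0,0,0,0.8,0,0,0,0,0,0.8,0,0,0,0,0,0.8,0,0,0,0,0,0.5,0,0,0,0,0,0,0,0,0,0,0,0,0,0,0]

```text
clock: 7.1
tool_pos: [0.4763, -0.275, 0.1062]
eef_rot: [-1.767, -2.597, 0.0]
contact_force: [0.1, 0.0, -0.3]
finger_gap: 0.0759
grip_force: 0.0
```

Request:
servo_tool:
  motion: [0,0,0,0,0,0,0,0,0,0,0,0,0,0,0,0,0,0,0,0,0,0,0,0,0,0,0,0,0,0,0,0,0,0,0,0,0,0,0,0,0,0,0,0,0,0,0,0,0,0,0,0,0,0]
  gripper: 1

```text
clock: 8.0
tool_pos: [0.4763, -0.2749, 0.1062]
eef_rot: [1.767, 2.597, -0.0]
contact_force: [-0.2, 0.4, -0.2]
finger_gap: 0.031
grip_force: 29.8
```

The gap is 31 mm at 29.8 N, so the clip is fully squeezed. Lifting now.

Request:
servo_tool:
  motion: [0,0,-0.5,0,0,0,0,0,-1,0,0,0,0,0,-1,0,0,0,0,0,-1,0,0,0,0,0,-1,0,0,0,0,0,-1,0,0,0,0,0,-1,0,0,0,0,0,-1,0,0,0,0,0,-1,0,0,0,0,0,-1,0,0,0,0,0,-1,0,0,0,0,0,-1,0,0,0,0,0,-1,0,0,0,0,0,-0.5,0,0,0,0,0,0,0,0,0,0,0,0,0,0,0]

```text
clock: 9.6
tool_pos: [0.4762, -0.2748, 0.236]
eef_rot: [-1.767, -2.597, 0.0]
contact_force: [-0.0, 0.1, -0.4]
finger_gap: 0.031
grip_force: 29.8
```

Run:
```python
from h import *
goal((.508,.08,.235),21)
s=robot.get_image("scene")[:,:,::-1];cv2.imwrite("pics/s5.png",s)
cv2.imwrite("pics/c5.png",cv2.resize(s[30:180,170:320],(600,600),interpolation=cv2.INTER_CUBIC))
```

```text
shift cm [31.84 15.98  0.1 ] turn [-0.  -0.   0.5] q [-0.64  0.34  1.69 -0.    1.11 -1.02] t 9.6 gap 0.030968889196092617
```

View pics/c5.png

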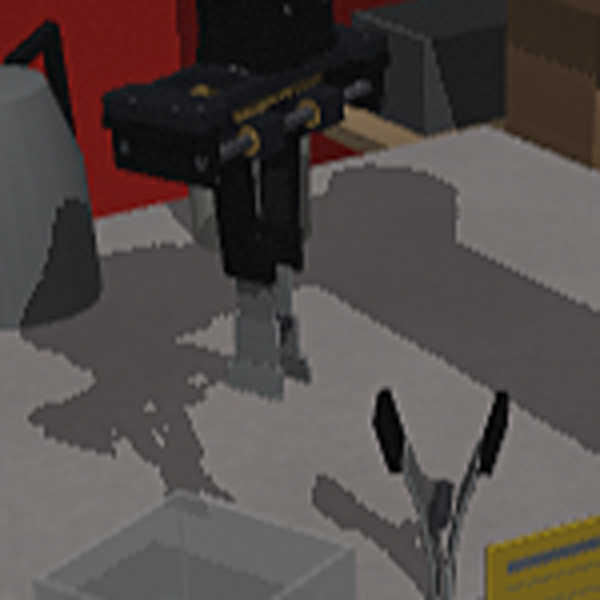

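The clip is held wide open and clear of the tub, with jaw ends at crop (258,392) and (297,378). I'll check the jaw height and move over the card.

Run:
```python
from h import *
def proj(n,X):
    c=C[n];p=c["camera_matrix"]@(c["R"]@np.array(X)+c["t"]);return p[:2]/p[2]
for z in(.178,.188,.198):print(z,proj("scene",(.490,-.270,z)),proj("scene",(.462,-.280,z)))
print("seen",170+258/4,30+392/4,170+297/4,30+378/4)
```

```text
0.178 [233.41053699 129.47731078] [240.9989513  125.17726083]
0.188 [233.18076319 125.64849764] [240.80505136 121.38982224]
0.198 [232.94899418 121.78643757] [240.60949408 117.57001074]
seen 234.5 128.0 244.25 124.5
```

Request:
servo_tool:
  motion: [1,0.5,0,0,0,0,2,1,0,0,0,0,2,1,0,0,0,0,2,1,0,0,0,0,2,1,0,0,0,0,2,1,0,0,0,0,2,1,0,0,0,0,2,1,0,0,0,0,2,1,0,0,0,0,2,1,0,0,0,0,2,1,0,0,0,0,2,1,0,0,0,0,2,1,0,0,0,0,2,1,0,0,0,0,2,1,0,0,0,0,2,1,0,0,0,0,0.8,0.5,0,0,0,0.5,0,0,0,0,0,0,0,0,0,0,0,0]

```text
clock: 11.55
tool_pos: [0.5082, 0.0793, 0.236]
eef_rot: [-1.778, -2.59, 0.001]
contact_force: [0.0, 1.1, -0.9]
finger_gap: 0.0313
grip_force: 29.8
```

Run:
```python
from h import *
goal((.508,.08,.163),21)
```

```text
shift cm [0.07 0.01 7.3 ] turn [-0.  0.  0.] q [ 0.03  0.29  1.77 -0.    1.08 -0.34] t 11.55 gap 0.031281296090396246
```

The jaws are at z≈0.182. I'll go down 3 cm to just above the edge and look.

Request:
servo_tool:
  motion: [0,0,1,0,0,0,0,0,1,0,0,0,0,0,1,0,0,0,0,0,0,0,0,0,0,0,0,0,0,0]

```text
clock: 12.05
tool_pos: [0.5084, 0.0794, 0.2059]
eef_rot: [-1.779, -2.589, 0.001]
contact_force: [-0.0, -0.1, 0.4]
finger_gap: 0.0312
grip_force: 29.8
```

Run:
```python
from h import *
goal((.508,.08,.168),21)
s=robot.get_image("scene")[:,:,::-1];t=robot.get_image("top")[:,:,::-1]
a=cv2.resize(s[130:280,255:380],(500,600),interpolation=cv2.INTER_CUBIC);b=cv2.resize(t[160:280,210:270],(300,600),interpolation=cv2.INTER_CUBIC)
cv2.imwrite("pics/c6.png",np.hstack([a,b]))
```

```text
shift cm [ 0.07 -0.01  3.79] turn [-0. -0.  0.] q [ 0.03  0.32  1.81 -0.    1.01 -0.34] t 12.05 gap 0.031223552932649067
```

View pics/c6.png

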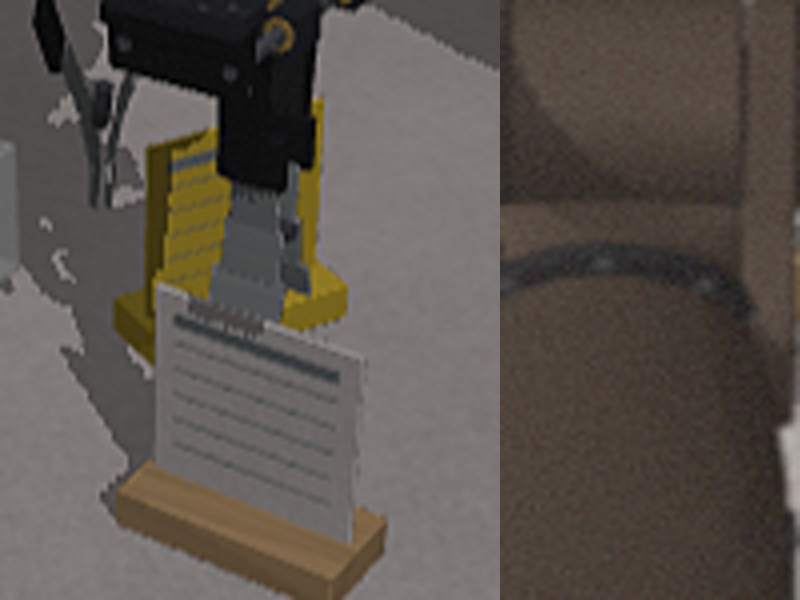

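The near jaw's lower edge spans crop (212,285)–(285,318), just above the card's top edge (158,285)–(365,360). Now I'll compare that with the expected projection.

Run:
```python
from h import *
def proj(n,X):
    c=C[n];p=c["camera_matrix"]@(c["R"]@np.array(X)+c["t"]);return p[:2]/p[2]
P=lambda X:((proj("scene",X)-[255,130])*4).round(1)
n=np.array([.934,.358,0]);u=np.array([-.358,.934,0]);c=np.array([.5084,.0794,0])
for z in(.146,.152,.158):
  print(z,"near",P(c+n*.0145-u*.02+[0,0,z]),P(c+n*.0145+u*.02+[0,0,z]),"far",P(c-n*.0145-u*.02+[0,0,z]),P(c-n*.0145+u*.02+[0,0,z]))
for nm,q in(("nearL",(212,285)),("nearR",(285,318)),("farR",(308,292))):
  print(nm,onz("scene",(255+q[0]/4,130+q[1]/4),.152)-c,(lambda d:(d@n,d@u))(onz("scene",(255+q[0]/4,130+q[1]/4),.152)-c))
k=np.array([onz("scene",(255+x/4,130+y/4),.14) for x,y in((158,285),(365,358))]);d=k-c
print("card ends n,u",d@n,d@u)
```

```text
0.146 near [207.9 307.8] [278.8 331.9] far [237.3 281.3] [307.4 304.5]
0.152 near [208.2 297.6] [279.3 321.6] far [237.6 271.2] [307.9 294.3]
0.158 near [208.4 287.3] [279.8 311.2] far [238.  261.1] [308.5 284. ]
nearL [ 0.01200083 -0.0214115   0.152     ] (np.float64(0.0035434561697815533), np.float64(-0.024294636834600647))
nearR [0.00213359 0.02311103 0.152     ] (np.float64(0.01026651889070752), np.float64(0.02082187500319832))
farR [-0.02209789  0.0119115   0.152     ] (np.float64(-0.01637510659751881), np.float64(0.019036387109928058))
card ends n,u [0.00185678 0.00407662] [-0.05683875  0.06188235]
```

Everything agrees to about 3 mm, and the jaw ends are near z≈0.154. I'll nudge 1 mm towards +y and +x, then go down 3.8 cm.

Request:
servo_tool:
  motion: [0.1,0.1,0,0,0,0,0,0,0.5,0,0,0,0,0,0.5,0,0,0,0,0,0.5,0,0,0,0,0,0.5,0,0,0,0,0,0.5,0,0,0,0,0,0.5,0,0,0,0,0,0.5,0,0,0,0,0,0.3,0,0,0,0,0,0,0,0,0,0,0,0,0,0,0,0,0,0,0,0,0]

```text
clock: 13.35
tool_pos: [0.5091, 0.0809, 0.1684]
eef_rot: [1.779, 2.589, 0.0]
contact_force: [-0.7, 0.1, -0.0]
finger_gap: 0.0315
grip_force: 29.8
```

Run:
```python
from h import *
goal((.508,.08,.168),21)
a=cv2.imread("pics/s5.png").astype(int);s=robot.get_image("scene")[:,:,::-1];cv2.imwrite("pics/s7.png",s)
# card bottom half + foot, narrow card: unchanged if not shoved
for nm,(x0,y0,x1,y1) in dict(foot=(280,245,355,282),narrow=(380,280,432,358)).items():
    d=abs(a-s)[y0:y1,x0:x1].max(2);print(nm,"changed px",(d>40).sum(),"of",d.size)
print(robot.get_obs()["contact_force"],robot.get_obs()["grip_force"])
# jaw lower edge on the card: rows where the front turns from steel to white, per column near jaw
for x in range(306,328,4):print(x,s[195:230:2,x].mean(1).astype(int), a[195:230:2,x].mean(1).astype(int))
```

```text
shift cm [-0.04 -0.14  0.04] turn [0. 0. 0.] q [ 0.03  0.37  1.86 -0.    0.92 -0.34] t 13.35 gap 0.0314962945852824
foot changed px 0 of 2775
narrow changed px 0 of 4056
[-0.48990711  0.07305811 -1.15485201] 29.766865968704224
306 [ 84  82  84  83  79 132 104 110  40  55  74  70  62  75  72  84 106 108] [ 80  77  79  79  75 124  95 101  65  58 103  98  94 100 101  85  99 102]
310 [ 84  82  85  85  73  81  69  75  79  77  85  82  82  83  63  68  81 105] [ 80  76  80  80  83  94 126 101 100  51  71 103  92 100 100  97  92 100]
314 [ 48  72  70  67  78  77  76  78  75  75  75  84  82  82  79  72  64 112] [ 75  80  78  78  96  93 109 108 101  92  54  84 103  87 101 100  92 102]
318 [44 73 69 69 72 79 78 76 77 76 82 85 83 83 81 98 70 75] [ 80  80  79  90  95  94  93 126  96  99  78  55  97 102  83 100 100  87]
322 [ 37  76  71  71  70  77  77  77  77  76  76  77  85  82  83  81  84 106] [ 81  79  82  95  94  94  91  74 129  97 101  62  60 103  94  90  99 101]
326 [ 80  75  76  70  51  40  51  67  92 122 104 102  45  76 108  91 107 106] [ 80  77  93  95  95 100  77  79  99 115  99  98  55  72 101  87 103 102]
```

Run:
```python
from h import *
def proj(n,X):
    c=C[n];p=c["camera_matrix"]@(c["R"]@np.array(X)+c["t"]);return p[:2]/p[2]
n=np.array([.934,.358,0]);c=np.array([.5091,.0809,0])
for z in(.106,.112,.118,.124):print(z,proj("scene",c+n*.0145+[0,0,z]))
```

```text
0.106 [315.35389937 227.0716485 ]
0.112 [315.4437427  224.61230528]
0.118 [315.53414851 222.13756494]
0.124 [315.6251221  219.64728243]
```

The jaw ends are about 26 mm below the edge. The foot and the narrow card haven't moved, and there is no contact force. Handing in.

```bash
python3 -c "
from rig import robot
print(robot.job_done())"
```

```text
the job is handed in; nothing more can be done
None
```

I squeezed the clip open on the rim on the second try (the first closed above its grips), lifted it off, and handed in holding it open over the middle of the wide card: jaws about 26 mm below the edge, no sign of touching it, verdict not shown.

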